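# Lay a coffee set: serving board on the mat, cup on the board

## Robot

A 6-joint arm with a two-finger parallel gripper is mounted at the origin on a cart in front of the work surface, level with it; the furniture and walls round the work are solid. World frame = base frame: x ahead of the robot, y to its left, z up, the work surface at z = 0. Lengths are in m, angles in rad, forces in N, time in s.
With the tool pointing down it reaches from about 0.35 to 0.975 m from the base axis. Payload 4.9 kg.
Tool frame: the origin (TCP) lies at the very end of the fingers, on their centre line; the grasp point (between the pads) lies 19 mm behind it; z points along the fingers, y is the line along which they close (so a half turn about z gives the same grasp; the last joint's range is limited). The gripper opens to 85 mm and grips with 20 to 120 N. Pads are 22 mm wide; open, the fingers measure 114 mm over their backs; the gripper's body (76 mm by 85 mm) begins 54 mm behind the grasp point. The pads swing forward as they close: fully open they stand 13 mm farther back than shut.
Start: joints at [0.982, 0.053, 1.613, -0, 1.476, -0.119], TCP at [0.283, 0.557, 0.231] pointing down, gripper open.
Joint ranges: [-3.01, 3.01], [-1.01, 2.22], [0.06, 2.58], [-1.02, 4.17], [0.09, 2.62], [-3.14, 3.14]. Speed limits (rad/s): [2.57, 2.57, 3.14, 3.14, 3.14, 3.14].

## Interface

Orientations are given as a rotation vector (axis times angle).
In Python, from station import get_obs, optics, ctrl gives the robot as it stands.
- The arm moves only by the shell command python3 -m pendant 'ROWS' [FORCE]. ROWS is JSON, a list of rows, each a list of 3 entries, a list of its own where there are three numbers: the shift along the tool's x, y, z in mm, then the turn, a rotation vector about the tool's x, y, z in rad, then the opening, from 0 (shut) to 1 (fully open). A call has 1 to 12 rows; each row shifts and turns the commanded pose from where the row before left it, along the tool's axes as they then stand; what a row does not reach is not made up. A row lasts 1/12 s, in which the tool goes at most 41.7 mm and 7.16 degrees, less where a joint would pass 70% of its speed; a pose out of reach is approached as far as the arm can. A call is refused whole if a number of a shift passes 41.7 or a number of a turn 0.125, either way. A call with a gripper value outside its range is refused whole. The fingers move at their own pace and stop on an object; FORCE is the grip in N (left out, the last holds). Time passes only in rows, so rows that do not move let the fingers close. It gives the time, the measured TCP pose, the force, the opening and the grip force at its end, in the units of the state.
- get_obs(): the state, without advancing time (a new reading comes with each control period).
- optics.get_image(name): name is "scene" or "side" or "wrist"; returns the picture (384x512x3 uint8, red, green, blue); there is no depth.
- optics.camera_model(name): a dict with "fx", "fy", "cx", "cy" (pixels), "cam_to_world" (4x4, takes a point from camera to world coordinates). Camera axes: x right, y up, looking along -z (the intrinsics and any distortion apply to the point x, -y, -z); pixel columns grow to the right and rows downward; lengths in m; the calibration is good to about 2 mm. A picture is of the moment at which its call begins: read the wrist's pose just before it. camera_model takes no time and is no camera call; for the wrist camera it gives the pose at the moment of the call.
- ctrl.finish_job(): hands the job in; it is judged then, once.
The state is a dict: "t": time; "q": joint angles; "dq": joint speeds; "effort": joint torques, N m; "tool_pos": TCP position; "tool_rot": TCP orientation; "contact_force": force on the tool from outside, world axes, zero at the start; "wrist_torque": the same for the moment, N m; "opening": finger opening in m; "grip_force": force on a finger pad.
Only numpy, scipy, OpenCV 4.12 (cv2) and the standard library are available. Lean on these libraries where they do the work, as an engineer would, in place of code of your own. Each camera call takes 0.05 s, during which the arm holds its last target. There are 200 camera calls.

## Task

Lay out a coffee for the next guest: take the wooden serving board from its sloping rest and lay it flat in the middle of the dark mat, lengthwise along it. Only then stand the white espresso cup upright on the centre of the board (on its round dark inlay), with the cup's handle pointing along the board's length, towards either end. Set both down without dropping them, let go, and leave the other things on the counter where they are.

Things in the scene. Friction and masses are not known exactly. Their poses are not given: they have to be found in the camera images.
- board: Wooden board, rounded slab 150 (its x) x 64 (y) x 20 mm (z), 0.15 kg; round dark inlay 52 mm across, flush in the middle of its upper face. Origin: centre of the underside; z out of the upper face. Leans on the rest 32 degrees from level, upper face up and towards the robot, low (-x) end on the lip. Grip across its width; it overhangs the rest's plate by 10 mm each side. Ends alike.
- rest: Fixed steel rest: base 150 x 60 mm (x, y), with a sloping plate 44 mm wide that rises 32 degrees towards its +x, away from the robot, to about 110 mm high; the lip at its low end stands 14 mm out of the plate. Origin: centre of the underside, on the counter.
- mat: Fixed dark rubber mat, 180 mm long (its x axis) x 100 mm wide (y) x 4 mm thick, thin grey line round the edge, lying flat on the right-hand part of the counter. Origin: centre of its underside, on the counter (z = 0); its top is 4 mm up. A tall glass display case stands behind it; a receipt printer, under 180 mm high, between it and the cup.
- cup: White espresso cup, empty, 0.12 kg, upright left of the receipt printer: round body 62 mm across at the rim, foot 44 mm across, 52 mm high. Handle along the body's -y axis, reaching 57 mm from the centre line, 12 mm thick. Origin: level with the underside, 13.5 mm from the centre line towards the handle. Can be gripped across x, round the outside below the rim.
- cup_foot (a point): Centre of the cup's underside, on the centre line of its round body.
- sugar_shaker: Bystander: glass sugar shaker, 44 mm across, 90 mm high, behind the cup. Origin: centre of its underside.
- tart: Bystander: small berry tart, 71 mm across, 36 mm high, near the counter's front edge between rest and cup. Origin: centre of its underside.
- juice_cup: Bystander: clear cup of juice with domed lid, 81 mm across, 117 mm high, behind the mat. Origin: centre of its underside.
- tea_tin: Bystander: green square tin, 72 mm wide, 100 mm high, far right behind the mat. Origin: centre of its underside.

How it is judged:
On the way, in this order (a step that is already met when the one before it is completed fails the run):
1. the board lies flat, released, in the middle of the mat and along it, the cup not yet on it (horizontal distance between board and mat below 0.02 m and angle between the x axis of board and the x axis of mat, either way round below 0.17 rad and angle between board's own z axis and vertical below 0.05 rad and z of board in the frame of mat below 0.009 m and contact force between board and the fingers below 0.1 N and horizontal distance between cup_foot and board above 0.08 m), for 0.2 s.
2. the cup stands upright and released on the centre of the board, handle along it (horizontal distance between board and mat below 0.02 m and angle between the x axis of board and the x axis of mat, either way round below 0.17 rad and angle between board's own z axis and vertical below 0.05 rad and z of board in the frame of mat below 0.009 m and contact force between each of board, cup and the fingers below 0.1 N and horizontal distance between cup_foot and board below 0.012 m and angle between the y axis of cup and the x axis of board, either way round below 0.3 rad and angle between cup's own z axis and vertical below 0.06 rad and z of cup_foot in the frame of board between 0.016 and 0.025 m), for 0.2 s.
At the end, for the whole second after the job is handed in: Board flat and released on the mat, centres within 20 mm, lengths within 10 degrees; cup upright and released on the board, its centre line within 12 mm of the board's centre, its handle within 17 degrees of the board's length (either end); both at rest (all of step 2 and linear speed of each of board, cup below 0.02 m/s); the robot touches nothing.
It fails at once if the board is dropped (falls free, faster than 0.55 m/s) (contact force between board and the fingers below 0.05 N and linear speed of board above 0.55 m/s).
It fails at once if the cup is dropped (falls free, faster than 0.55 m/s) (contact force between cup and the fingers below 0.05 N and linear speed of cup above 0.55 m/s).
It fails at once if the cup is tipped over 45 degrees (angle between cup's own z axis and vertical above 0.8 rad).
It fails at once if a bystander (sugar shaker, tart, juice cup, tea tin) is shifted by more than 30 mm (distance of any of sugar_shaker, tart, juice_cup, tea_tin from where it was at the start of the episode above 0.03 m).
It also fails if it takes over 72 s, if anything falls off the work surface, if the arm or the gripper's body presses on something with over 40 N, if the wrist force passes 120 N, or if a joint passes its speed limit or range.

## Working session

There is one attempt and no reset: what is moved stays moved. The work goes in short steps, Python scripts to look and compute and a shell command to move; the robot and the scene stay as the last step left them, time stands still between calls to the robot, and variables do not carry over. Pictures are saved under pics/ and viewed, at most 11 in all, crops included, and the job is handed in when it is done.

```bash
ls; mkdir -p pics
python3 - <<'E'
from station import get_obs, optics, ctrl
import cv2,numpy as np
o=get_obs();print(o['t'],o['tool_pos'],o['tool_rot'],o['opening'])
for n in ['scene','side']:
    im=optics.get_image(n);cv2.imwrite(f'pics/{n}0.png',im[:,:,::-1]);m=optics.camera_model(n)
    print(n,{k:np.round(v,3).tolist() if k=='cam_to_world' else v for k,v in m.items()})
a=cv2.imread('pics/scene0.png');cv2.imwrite('pics/scene0b.png',cv2.resize(a,(800,600),interpolation=cv2.INTER_CUBIC))
a=cv2.imread('pics/side0.png');cv2.imwrite('pics/side0b.png',cv2.resize(a,(800,600),interpolation=cv2.INTER_CUBIC))
E
```

```text
pics
0.0 [0.28259142 0.55676977 0.23006511] [-7.30994455e-01 -3.05462828e+00  3.03852117e-03] 0.08545474884722994
scene {'fx': 375.42504279898475, 'fy': 375.42504279898475, 'cx': 257.34390281587645, 'cy': 196.22862903428364, 'cam_to_world': [[0.472, 0.696, -0.541, -0.163], [-0.882, 0.374, -0.288, -0.351], [0.003, 0.613, 0.79, 1.082], [0.0, 0.0, 0.0, 1.0]]}
side {'fx': 464.8128249452366, 'fy': 464.8128249452366, 'cx': 256.7721078176122, 'cy': 192.32496967474486, 'cam_to_world': [[-0.944, 0.268, -0.191, 0.207], [-0.329, -0.789, 0.519, 0.866], [-0.012, 0.553, 0.833, 1.409], [0.0, 0.0, 0.0, 1.0]]}
```

View pics/scene0b.png

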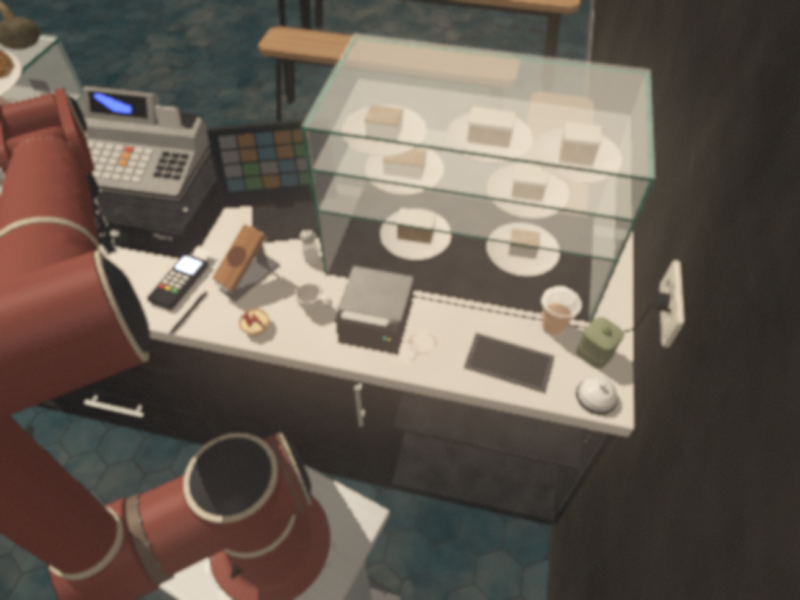

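View pics/side0b.png

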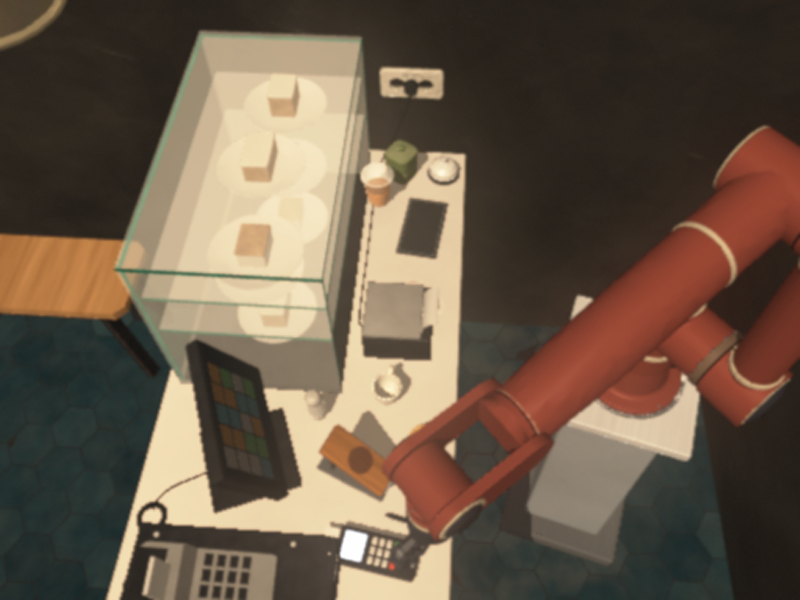

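The scene view (800 px scale) shows the board at about (240,258), the cup at (308,295) and the mat at (509,362). The side view shows the board at (357,460), the cup at (388,385) and the mat at (422,228). Next I'll zoom in on these spots in one mosaic.

```bash
cat > h.py <<'E'
import numpy as np,cv2
from station import get_obs,optics
from scipy.spatial.transform import Rotation as R
def ray(m,u,v):
    T=np.array(m['cam_to_world']);d=T[:3,:3]@np.array([(u-m['cx'])/m['fx'],-(v-m['cy'])/m['fy'],-1]);return T[:3,3],d/np.linalg.norm(d)
def plane(m,u,v,z):
    o,d=ray(m,u,v);return o+d*(z-o[2])/d[2]
def proj(m,P):
    T=np.array(m['cam_to_world']);p=(np.atleast_2d(P)-T[:3,3])@T[:3,:3];return np.c_[m['cx']+m['fx']*p[:,0]/-p[:,2],m['cy']-m['fy']*p[:,1]/-p[:,2]]
def tri(rays):
    A=0;b=0
    for o,d in rays:
        M=np.eye(3)-np.outer(d,d);A=A+M;b=b+M@o
    return np.linalg.solve(A,b)
def crop(im,u0,v0,w,h,W,H):
    return cv2.resize(im[v0:v0+h,u0:u0+w],(W,H),interpolation=cv2.INTER_CUBIC)
E
python3 - <<'E'
from h import *
s=cv2.imread('pics/scene0.png');d=cv2.imread('pics/side0.png')
t=[crop(s,130,135,100,75,400,300),crop(s,280,200,100,75,400,300),crop(d,195,225,100,75,400,300),crop(d,220,110,100,75,400,300)]
cv2.imwrite('pics/mos.png',np.vstack([np.hstack(t[:2]),np.hstack(t[2:])]))
E
```

```text
(no output)
```

View pics/mos.png

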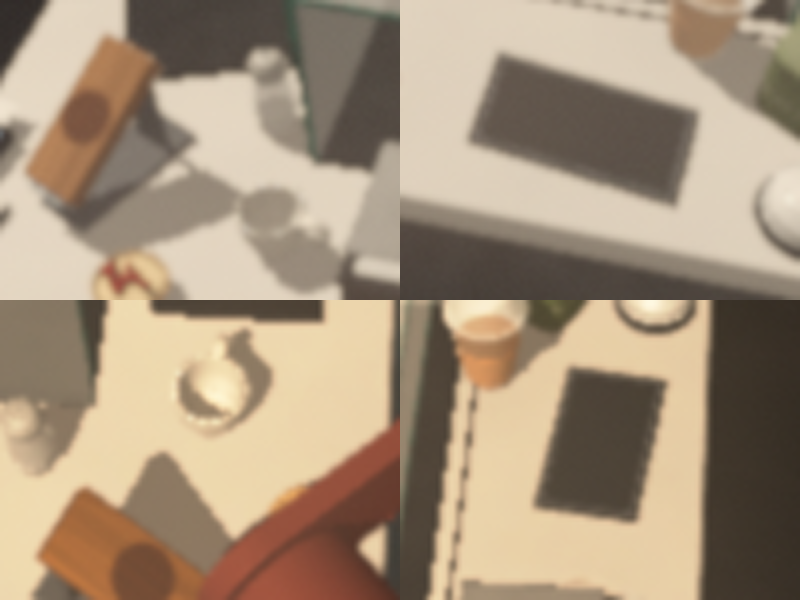

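The mosaic, in tile pixels: the upper-left tile has the board corners at (104,36), (158,70), (75,205) and (26,172), the inlay at (86,117) and the cup rim at (271,211). The right-hand tiles show the mat corners.

Run:
```python
from h import *
S=optics.camera_model('scene');D=optics.camera_model('side')
np.set_printoptions(precision=4,suppress=True)
f=lambda x,y,u0,v0:(u0+(x+.5)/4-.5,v0+(y+.5)/4-.5)
for m,pts in[(S,[f(a,b,280,200) for a,b in[(99,52),(297,112),(277,206),(70,142)]]),(D,[f(a,b,220,110) for a,b in[(168,67),(266,80),(237,221),(134,206)]])]:
    P=np.array([plane(m,*p,.004) for p in pts]);print(P[:,:2].tolist(),P.mean(0),[np.linalg.norm(P[i]-P[i-1]) for i in range(4)])
print('inlay',tri([ray(S,*f(86,117,130,135)),ray(D,*f(142,274,195,225))]))
print('hi-corner', tri([ray(S,*f(104,36,130,135)),ray(D,*f(40,256,195,225))]),tri([ray(S,*f(158,70,130,135)),ray(D,*f(86,188,195,225))]))
print('rim',tri([ray(S,*f(271,211,130,135)),ray(D,*f(212,92,195,225))]),plane(S,*f(271,211,130,135),.052),plane(D,*f(212,92,195,225),.052))
print('handle',plane(S,*f(325,232,130,135),.035),plane(D,*f(237,36,195,225),.035))
# fit board from scene: corners
from scipy.optimize import least_squares
px=np.array([f(a,b,130,135) for a,b in[(104,36),(158,70),(75,205),(26,172),(86,117)]])
pd=np.array([f(a,b,195,225) for a,b in[(40,256),(86,188),(142,274)]])
L=np.array([[75,32,20],[75,-32,20],[-75,-32,20],[-75,32,20],[0,0,20]])/1e3
def pose(p): return R.from_euler('ZY',[p[3],-np.radians(32)])
def res(p):
    W=pose(p).apply(L)+p[:3]
    return np.r_[(proj(S,W)-px).ravel(),(proj(D,W[[0,1,4]])-pd).ravel()]
r=least_squares(res,[.6,.3,.07,0]);print(r.x,r.fun,r.cost)
```

```text
[[0.5893175510298239, -0.1383907769317106], [0.6118759807469286, -0.31269991679554565], [0.5169169945062247, -0.32870318341760246], [0.49269862042740453, -0.15438236136535277]] [ 0.5527 -0.2335  0.004 ] [np.float64(0.09793338819551496), np.float64(0.17576279182856527), np.float64(0.09629804572492022), np.float64(0.17599510971613322)]
[[0.6141879868791773, -0.3146458227505329], [0.5162242141959792, -0.32952229242254805], [0.4903137503262918, -0.15330428260200368], [0.588286576101133, -0.13894433685752072]] [ 0.5523 -0.2341  0.004 ] [np.float64(0.1776003807014651), np.float64(0.09908688161521534), np.float64(0.17811271465859993), np.float64(0.09901960731133949)]
inlay [0.4641 0.4118 0.0933]
hi-corner [0.5321 0.4347 0.1254] [0.5233 0.3711 0.119 ]
rim [0.4769 0.2316 0.0489] [0.4769 0.2296 0.052 ] [0.4747 0.2339 0.052 ]
handle [0.4901 0.1835 0.035 ] [0.476  0.1701 0.035 ]
[ 0.4764  0.4103  0.0695 -0.1487] [ 0.7167 -0.6944 -0.1142 -1.6035 -0.7877  0.9887 -0.8373  1.0244  0.8772
  0.8331  0.0538  0.0329 -0.3043 -1.0182 -0.2452  0.8832] 5.182723659931726
```

```bash
cat >> h.py <<'E'
from scipy.linalg import expm,logm
def T(p,Rm):
    M=np.eye(4);M[:3,:3]=Rm;M[:3,3]=p;return M
def cur():
    o=get_obs();return T(o['tool_pos'],R.from_rotvec(o['tool_rot']).as_matrix())
def row(T0,T1,n):
    E=expm(np.real(logm(np.linalg.inv(T0)@T1))/n)
    print(n,'rows shift mm',np.round(E[:3,3]*1e3,2),'turn',np.round(R.from_matrix(E[:3,:3]).as_rotvec(),4))
def frame(y,z):
    y=np.array(y,float);z=np.array(z,float);y/=np.linalg.norm(y);z-=y*(y@z);z/=np.linalg.norm(z);return np.c_[np.cross(y,z),y,z]
E
python3 - <<'E'
from h import *
np.set_printoptions(precision=3,suppress=True)
S=optics.camera_model('scene');D=optics.camera_model('side')
f=lambda x,y:(x*.64-.18,y*.64-.18)
for n,p in [('case front L',(328,270)),('case front R',(592,320)),('shaker base',(314,262)),('juice base',(556,330)),('tin base',(600,360)),('printer FL',(340,338)),('printer FR',(392,350)),('tart',(254,328)),('edge L',(190,345)),('edge R',(632,432))]: print(n,plane(S,*f(*p),0))
for n,p in [('shaker base',(318,416)),('juice base',(377,203)),('printer near',(365,355)),('case corner',(338,388)),('case R',(368,180)),('cupbase',(388,398))]: print('side',n,plane(D,*f(*p),0))
B=R.from_euler('ZY',[-.1487,-np.radians(32)]).as_matrix()
G=frame(B[:,1],-B[:,2]);h=np.array([.4764,.4103,.0695])+.17*B[:,2]
print(h);row(cur(),T(h,G),12)
print(np.linalg.inv(cur())@optics.camera_model('wrist')['cam_to_world'])
E
```

```text
case front L [0.592 0.258 0.   ]
case front R [ 0.751 -0.358  0.   ]
shaker base [0.598 0.303 0.   ]
juice base [ 0.685 -0.295  0.   ]
tin base [ 0.653 -0.406  0.   ]
printer FL [0.434 0.125 0.   ]
printer FR [0.461 0.006 0.   ]
tart [0.365 0.311 0.   ]
edge L [0.26  0.408 0.   ]
edge R [ 0.516 -0.512  0.   ]
side shaker base [0.6  0.32 0.  ]
side juice base [ 0.687 -0.275  0.   ]
side printer near [0.559 0.151 0.   ]
side case corner [0.585 0.246 0.   ]
side case R [ 0.737 -0.342  0.   ]
side cupbase [0.475 0.233 0.   ]
[0.387 0.424 0.214]
12 rows shift mm [-11.28  -7.82   4.28] turn [-0.008 -0.046 -0.026]
[[-0.     0.951  0.309  0.079]
 [ 1.     0.     0.     0.   ]
 [ 0.     0.309 -0.951 -0.142]
 [ 0.     0.     0.     1.   ]]
```

```bash
python3 -m pendant '[[[-11.3,-7.8,4.3],[-0.008,-0.046,-0.026],1],[[-11.3,-7.8,4.3],[-0.008,-0.046,-0.026],1],[[-11.3,-7.8,4.3],[-0.008,-0.046,-0.026],1],[[-11.3,-7.8,4.3],[-0.008,-0.046,-0.026],1],[[-11.3,-7.8,4.3],[-0.008,-0.046,-0.026],1],[[-11.3,-7.8,4.3],[-0.008,-0.046,-0.026],1],[[-11.3,-7.8,4.3],[-0.008,-0.046,-0.026],1],[[-11.3,-7.8,4.3],[-0.008,-0.046,-0.026],1],[[-11.3,-7.8,4.3],[-0.008,-0.046,-0.026],1],[[-11.3,-7.8,4.3],[-0.008,-0.046,-0.026],1],[[-11.3,-7.8,4.3],[-0.008,-0.046,-0.026],1],[[-11.3,-7.8,4.3],[-0.008,-0.046,-0.026],1]]' 50
python3 -m pendant '[[[0,0,0],[0,0,0],1],[[0,0,0],[0,0,0],1]]'
python3 - <<'E'
from h import *
im=optics.get_image('wrist')[:,:,::-1];cv2.imwrite('pics/w1.png',im);cv2.imwrite('pics/w1b.png',cv2.resize(im,(800,600),interpolation=cv2.INTER_CUBIC))
m=optics.camera_model('wrist');print({k:v for k,v in m.items() if k!='cam_to_world'})
E
```

```text
t: 1.1
tool_pos: [0.3881, 0.4236, 0.2135]
tool_rot: [0.19, 2.576, -0.048]
contact_force: [0.1, 0.4, 0.1]
opening: 0.0856
grip_force: 0.0
t: 1.27
tool_pos: [0.3875, 0.4239, 0.2134]
tool_rot: [0.194, 2.579, -0.047]
contact_force: [0.1, 0.3, 0.5]
opening: 0.0852
grip_force: 0.0
{'fx': 296.90200924420657, 'fy': 296.90200924420657, 'cx': 256.75852411296256, 'cy': 194.53041647755538}
```

View pics/w1b.png

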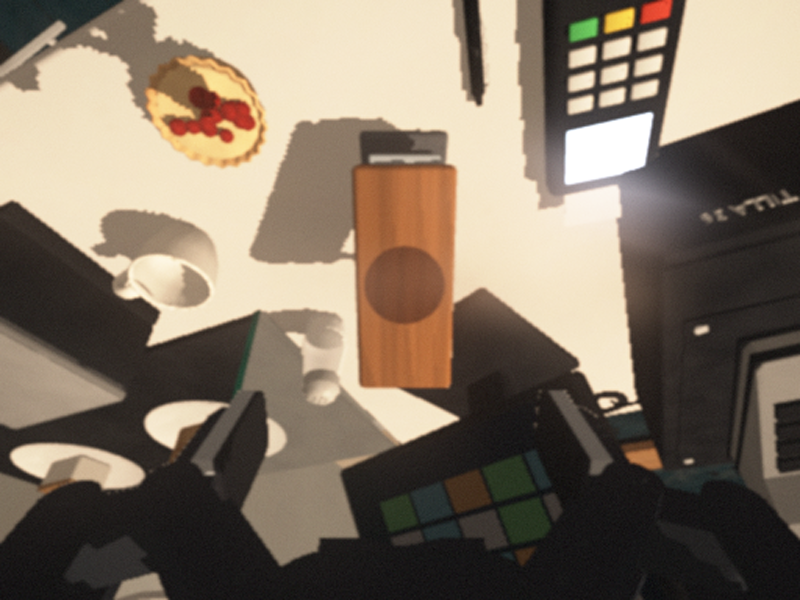

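The wrist view shows the board at corners (353,167), (457,167), (452,387) and (360,387), with the inlay at (404,285), centred between the fingers. The cup rim is at about (170,280) with the handle at (122,287).

Run:
```python
from h import *
from scipy.optimize import least_squares
np.set_printoptions(precision=4,suppress=True)
S=optics.camera_model('scene');D=optics.camera_model('side');M=optics.camera_model('wrist')
f=lambda x,y,u0,v0:(u0+(x+.5)/4-.5,v0+(y+.5)/4-.5)
g=lambda x,y:(x*.64-.18,y*.64-.18)
px=np.array([f(a,b,130,135) for a,b in[(104,36),(158,70),(75,205),(26,172),(86,117)]])
pd=np.array([f(a,b,195,225) for a,b in[(40,256),(86,188),(142,274)]])
pw=np.array([g(452,387),g(360,387),g(353,167),g(457,167),g(404,285)])
L=np.array([[75,32,20],[75,-32,20],[-75,-32,20],[-75,32,20],[0,0,20]])/1e3
pose=lambda p:R.from_euler('ZY',[p[3],-np.radians(32)])
def res(p,w=1):
    W=pose(p).apply(L)+p[:3]
    return np.r_[(proj(M,W)-pw).ravel(),w*(proj(S,W)-px).ravel(),w*(proj(D,W[[0,1,4]])-pd).ravel()]
for w in(0,.3,1):
    r=least_squares(res,[.476,.41,.07,-.15],kwargs=dict(w=w));print(w,r.x,r.fun[:10])
r=least_squares(res,[.476,.41,.07,-.15],kwargs=dict(w=.3)).x
B=pose(r).as_matrix();G=frame(B[:,1],-B[:,2]);t=r[:3]+.001*B[:,2]
C=cur();print('target in tool mm',(np.linalg.inv(C)@np.r_[t,1])[:3]*1e3,'turn',R.from_matrix(C[:3,:3].T@G).as_rotvec())
print('cup rim',plane(M,*g(172,281),.052),'tri',tri([ray(M,*g(172,281)),ray(S,*f(271,211,130,135)),ray(D,*f(212,92,195,225))]),'handle',plane(M,*g(118,289),.035))
```

```text
0 [ 0.4813  0.4139  0.069  -0.1454] [-0.8892 -0.1786  0.3311  0.218  -0.354   0.1232  0.1101 -0.2867  0.7828
  0.1401]
0.3 [ 0.481   0.4139  0.0692 -0.1458] [-0.9227 -0.1267  0.2354  0.2579 -0.4155 -0.0131  0.1327 -0.3987  0.7402
  0.1135]
1 [ 0.4796  0.4136  0.0701 -0.149 ] [-1.3395  0.0154 -0.4692  0.3076 -0.8361 -0.8167  0.1011 -1.0153  0.3424
 -0.1349]
target in tool mm [ -3.2708   2.3623 171.4668] turn [ 0.0044 -0.002  -0.0056]
cup rim [0.4756 0.2366 0.052 ] tri [0.4778 0.2324 0.0484] handle [0.4939 0.1729 0.035 ]
```

```bash
python3 -m pendant '[[[-3.3,2.4,11],[0.004,-0.002,-0.006],1],[[0,0,16],[0,0,0],1],[[0,0,16],[0,0,0],1],[[0,0,16],[0,0,0],1],[[0,0,16],[0,0,0],1],[[0,0,16],[0,0,0],1],[[0,0,16],[0,0,0],1],[[0,0,16],[0,0,0],1],[[0,0,16],[0,0,0],1],[[0,0,16],[0,0,0],1],[[0,0,16],[0,0,0],1],[[0,0,0],[0,0,0],1]]' 50
python3 -m pendant '[[[0,0,0],[0,0,0],0],[[0,0,0],[0,0,0],0],[[0,0,0],[0,0,0],0],[[0,0,0],[0,0,0],0],[[0,0,0],[0,0,0],0],[[0,0,0],[0,0,0],0],[[0,0,0],[0,0,0],0],[[0,0,0],[0,0,0],0]]' 50
```

```text
t: 2.32
tool_pos: [0.4809, 0.4118, 0.067]
tool_rot: [0.187, 2.58, -0.06]
contact_force: [-0.5, -0.8, -0.8]
opening: 0.0855
grip_force: 0.0
t: 2.98
tool_pos: [0.4811, 0.4137, 0.0718]
tool_rot: [0.186, 2.575, -0.053]
contact_force: [-2.9, 0.7, 2.8]
opening: 0.0626
grip_force: 57.0
```

```bash
python3 -m pendant '[[[0,0,-3],[0,0,0],0],[[0,0,-6],[0,0,0],0],[[0,0,-10],[0,0,0],0],[[0,0,-15],[0,0,0],0],[[0,0,-20],[0,0,0],0],[[0,0,-20],[0,0,0],0],[[0,0,-20],[0,0,0],0],[[0,0,-20],[0,0,0],0],[[0,0,-20],[0,0,0],0],[[0,0,-10],[0,0,0],0],[[0,0,0],[0,0,0],0],[[0,0,0],[0,0,0],0]]'
python3 - <<'E'
from h import *
C=cur();yaw=-.1458
by=[-np.sin(yaw),np.cos(yaw),0];G=frame(by,[0,0,-1])
print(C[:3,3]);print(R.from_matrix(C[:3,:3].T@G).as_rotvec())
im=optics.get_image('wrist')[:,:,::-1];cv2.imwrite('pics/w2.png',im);cv2.imwrite('pics/w2b.png',im)
E
```

```text
t: 3.98
tool_pos: [0.405, 0.4244, 0.1931]
tool_rot: [0.186, 2.576, -0.053]
contact_force: [0.7, 0.3, -2.4]
opening: 0.0629
grip_force: 56.6
[0.40499253 0.42439021 0.19314968]
[0.00071331 0.55983286 0.00150858]
```

View pics/w2b.png

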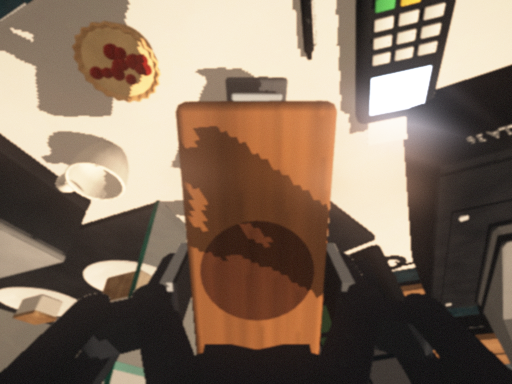

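Board is held squarely: its low end is at (179,103)–(334,103), and the inlay at about (257,270) sits between the pads.

Run:
```python
from h import *
from scipy.optimize import least_squares
np.set_printoptions(precision=4,suppress=True)
C=cur();M=dict(optics.camera_model('wrist'));M['cam_to_world']=np.linalg.inv(C)@M['cam_to_world']
L=np.array([[-75,-32,20],[-75,32,20],[0,-26,20],[0,26,20],[-26,0,20],[26,0,20]])/1e3
p=np.array([[178,102],[335,102],[201,270],[313,270],[257,221],[257,319]])
B0=np.diag([-1,1,-1.])
def res(q): return (proj(M,(R.from_rotvec([0,q[3],q[4]]).as_matrix()@B0@L.T).T+q[:3])-p).ravel()
r=least_squares(res,[0,0,0,0,0]);print(r.x,r.fun)
r=least_squares(lambda q:np.r_[res(np.r_[q[:2],0,q[2:]])],[0,0,0,0]);print('z=0',r.x,r.fun)
```

```text
[ 0.0015  0.0002 -0.0019 -0.0631 -0.0021] [-0.6258  0.8771  0.8755  0.5612  0.2033  0.8805 -0.3283  0.7199 -0.1744
 -3.0996  0.0199 -0.0115]
z=0 [ 0.0011  0.0002 -0.0477 -0.0021] [-0.0291  2.3071  0.2831  1.995   1.0053 -0.2067 -1.1326 -0.364  -0.1739
 -3.1438  0.0172 -2.243 ]
```

```bash
python3 -m pendant '[[[0,0,-10],[0,0.09,0],0],[[0,0,-10],[0,0.094,0],0],[[0,0,-10],[0,0.094,0],0],[[0,0,-10],[0,0.094,0],0],[[0,0,-10],[0,0.094,0],0],[[0,0,-10],[0,0.094,0],0],[[0,0,-15],[0,0,0],0],[[0,0,-15],[0,0,0],0],[[0,0,-15],[0,0,0],0],[[0,0,-5],[0,0,0],0],[[0,0,0],[0,0,0],0],[[0,0,0],[0,0,0],0]]'
cat >> h.py <<'E'
def path(T0,p1,R1,n):
    "straight line with slerp: prints n rows in tool axes"
    from scipy.spatial.transform import Slerp
    s=Slerp([0,1],R.from_matrix([T0[:3,:3],R1]));A=T0
    for k in range(1,n+1):
        N=T(T0[:3,3]+(p1-T0[:3,3])*k/n,s(k/n).as_matrix());E=np.linalg.inv(A)@N;A=N
        print([np.round(E[:3,3]*1e3,1).tolist(),np.round(R.from_matrix(E[:3,:3]).as_rotvec(),3).tolist()])
E
python3 - <<'E'
from h import *
C=cur();print(C)
a=np.radians(7.4);G=frame([np.cos(a),np.sin(a),0],[0,0,-1])
path(C,np.array([.5525,-.2338,.27]),G,24)
E
```

```text
t: 5.03
tool_pos: [0.3863, 0.427, 0.2984]
tool_rot: [-0.227, -3.133, 0.001]
contact_force: [0.3, 0.7, -1.6]
opening: 0.0629
grip_force: 56.5
[[-9.89576252e-01  1.44008391e-01 -6.52045855e-04  3.86271277e-01]
 [ 1.44008891e-01  9.89576071e-01 -7.99486089e-04  4.26962352e-01]
 [ 5.30116270e-04 -8.85052848e-04 -9.99999468e-01  2.98426456e-01]
 [ 0.00000000e+00  0.00000000e+00  0.00000000e+00  1.00000000e+00]]
[[-10.8, -26.2, 1.2], [-0.0, 0.0, 0.054]]
[[-12.2, -25.6, 1.2], [-0.0, 0.0, 0.054]]
[[-13.6, -24.9, 1.2], [-0.0, 0.0, 0.054]]
[[-14.9, -24.2, 1.2], [-0.0, 0.0, 0.054]]
[[-16.2, -23.3, 1.2], [-0.0, 0.0, 0.054]]
[[-17.4, -22.4, 1.2], [-0.0, 0.0, 0.054]]
[[-18.6, -21.4, 1.2], [-0.0, 0.0, 0.054]]
[[-19.7, -20.4, 1.2], [-0.0, 0.0, 0.054]]
[[-20.8, -19.3, 1.2], [-0.0, 0.0, 0.054]]
[[-21.8, -18.1, 1.2], [-0.0, 0.0, 0.054]]
[[-22.8, -16.9, 1.2], [-0.0, 0.0, 0.054]]
[[-23.7, -15.7, 1.2], [-0.0, 0.0, 0.054]]
[[-24.5, -14.4, 1.2], [-0.0, 0.0, 0.054]]
[[-25.2, -13.0, 1.2], [-0.0, 0.0, 0.054]]
[[-25.9, -11.7, 1.2], [-0.0, 0.0, 0.054]]
[[-26.5, -10.2, 1.2], [-0.0, 0.0, 0.054]]
[[-27.0, -8.8, 1.2], [-0.0, 0.0, 0.054]]
[[-27.4, -7.3, 1.2], [-0.0, 0.0, 0.054]]
[[-27.8, -5.8, 1.2], [-0.0, 0.0, 0.054]]
[[-28.1, -4.3, 1.2], [-0.0, 0.0, 0.054]]
[[-28.3, -2.8, 1.2], [-0.0, 0.0, 0.054]]
[[-28.4, -1.3, 1.2], [-0.0, 0.0, 0.054]]
[[-28.4, 0.3, 1.2], [-0.0, 0.0, 0.054]]
[[-28.3, 1.8, 1.2], [-0.0, 0.0, 0.054]]
```

```bash
python3 -m pendant '[[[-10.8,-26.2,0],[0,0,0.054],0],[[-12.2,-25.6,0],[0,0,0.054],0],[[-13.6,-24.9,0],[0,0,0.054],0],[[-14.9,-24.2,0],[0,0,0.054],0],[[-16.2,-23.3,0],[0,0,0.054],0],[[-17.4,-22.4,0],[0,0,0.054],0],[[-18.6,-21.4,0],[0,0,0.054],0],[[-19.7,-20.4,0],[0,0,0.054],0],[[-20.8,-19.3,0],[0,0,0.054],0],[[-21.8,-18.1,0],[0,0,0.054],0],[[-22.8,-16.9,0],[0,0,0.054],0],[[-23.7,-15.7,0],[0,0,0.054],0]]'
python3 -m pendant '[[[-24.5,-14.4,0],[0,0,0.054],0],[[-25.2,-13,0],[0,0,0.054],0],[[-25.9,-11.7,0],[0,0,0.054],0],[[-26.5,-10.2,0],[0,0,0.054],0],[[-27,-8.8,0],[0,0,0.054],0],[[-27.4,-7.3,0],[0,0,0.054],0],[[-27.8,-5.8,0],[0,0,0.054],0],[[-28.1,-4.3,0],[0,0,0.054],0],[[-28.3,-2.8,0],[0,0,0.054],0],[[-28.4,-1.3,0],[0,0,0.054],0],[[-28.4,0.3,0],[0,0,0.054],0],[[-28.3,1.8,0],[0,0,0.054],0]]'
python3 -m pendant '[[[0,0,20],[0,0,0],0],[[0,0,20],[0,0,0],0],[[0,0,20],[0,0,0],0],[[0,0,20],[0,0,0],0],[[0,0,0],[0,0,0],0],[[0,0,0],[0,0,0],0],[[0,0,0],[0,0,0],0]]'
python3 - <<'E'
from h import *
C=cur();print(C)
for n in['scene','side','wrist']: cv2.imwrite(f'pics/{n}3.png',optics.get_image(n)[:,:,::-1])
t=[crop(cv2.imread('pics/scene3.png'),280,180,100,75,400,300),crop(cv2.imread('pics/side3.png'),220,90,100,75,400,300),crop(cv2.imread('pics/wrist3.png'),0,0,512,384,400,300)]
cv2.imwrite('pics/mos3.png',np.vstack([np.hstack(t[:2]),np.hstack([t[2],t[2]*0])]))
E
```

```text
t: 6.03
tool_pos: [0.4689, 0.0957, 0.2975]
tool_rot: [-1.215, -2.895, 0.002]
contact_force: [0.9, -0.7, -0.5]
opening: 0.0627
grip_force: 56.5
t: 7.03
tool_pos: [0.5526, -0.2344, 0.2972]
tool_rot: [-2.073, -2.357, 0.001]
contact_force: [1.1, 0.0, -1.1]
opening: 0.0628
grip_force: 56.5
t: 7.62
tool_pos: [0.5532, -0.2334, 0.2198]
tool_rot: [2.072, 2.361, -0.0]
contact_force: [0.0, 0.3, -1.1]
opening: 0.0628
grip_force: 56.4
[[-1.30143570e-01  9.91495134e-01  2.24832604e-04  5.53226147e-01]
 [ 9.91495020e-01  1.30143669e-01 -5.00020448e-04 -2.33436243e-01]
 [-5.25028381e-04  1.57845961e-04 -9.99999850e-01  2.19774772e-01]
 [ 0.00000000e+00  0.00000000e+00  0.00000000e+00  1.00000000e+00]]
```

View pics/mos3.png

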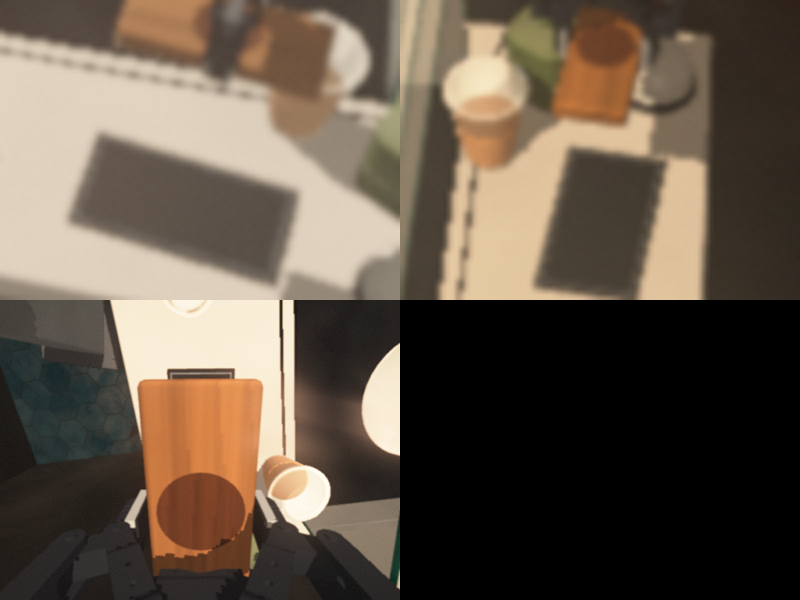

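The view shows the held board centred over the mat. The mat's end is centred at x=201 px and the board's centre is also at 201 in the wrist tile. I'll lower it now.

```bash
python3 -m pendant '[[[-1,0,25],[0,0,0],0],[[0,0,25],[0,0,0],0],[[0,0,25],[0,0,0],0],[[0,0,25],[0,0,0],0],[[0,0,25],[0,0,0],0],[[0,0,25],[0,0,0],0],[[0,0,20],[0,0,0],0],[[0,0,15],[0,0,0],0],[[0,0,10],[0,0,0],0],[[0,0,7],[0,0,0],0],[[0,0,3],[0,0,0],0],[[0,0,0],[0,0,0],0]]'
python3 -m pendant '[[[0,0,2],[0,0,0],0],[[0,0,0],[0,0,0],0],[[0,0,2],[0,0,0],0],[[0,0,0],[0,0,0],0]]'
```

```text
t: 8.77
tool_pos: [0.5535, -0.2347, 0.0146]
tool_rot: [2.072, 2.361, -0.0]
contact_force: [-0.3, 0.3, -2.1]
opening: 0.0628
grip_force: 56.5
t: 9.1
tool_pos: [0.5534, -0.2347, 0.0106]
tool_rot: [2.072, 2.361, -0.0]
contact_force: [1.2, 0.4, -1.7]
opening: 0.0633
grip_force: 56.5
```

```bash
python3 -m pendant '[[[0,0,1],[0,0,0],0],[[0,0,0],[0,0,0],0],[[0,0,1],[0,0,0],0],[[0,0,0],[0,0,0],0]]'
python3 -m pendant '[[[0,0,1],[0,0,0],0],[[0,0,0],[0,0,0],0],[[0,0,1],[0,0,0],0],[[0,0,0],[0,0,0],0]]'
```

```text
t: 9.43
tool_pos: [0.5531, -0.2345, 0.0081]
tool_rot: [-2.072, -2.361, 0.0]
contact_force: [-1.0, 0.3, -1.9]
opening: 0.0626
grip_force: 56.5
t: 9.77
tool_pos: [0.553, -0.2345, 0.0061]
tool_rot: [-2.072, -2.361, 0.0]
contact_force: [0.1, 0.4, -1.4]
opening: 0.0628
grip_force: 56.5
```

```bash
python3 -m pendant '[[[0,0,1],[0,0,0],0],[[0,0,0],[0,0,0],0],[[0,0,1],[0,0,0],0],[[0,0,0],[0,0,0],0]]'
python3 -m pendant '[[[0,0,0.5],[0,0,0],0],[[0,0,0],[0,0,0],0]]'
```

```text
t: 10.1
tool_pos: [0.553, -0.2345, 0.0041]
tool_rot: [-2.072, -2.361, 0.0]
contact_force: [-0.5, 0.9, -2.4]
opening: 0.0629
grip_force: 56.5
t: 10.27
tool_pos: [0.5531, -0.2345, 0.0036]
tool_rot: [-2.072, -2.361, 0.0]
contact_force: [0.1, 0.4, -1.1]
opening: 0.0632
grip_force: 56.5
```

```bash
python3 -m pendant '[[[0,0,0.5],[0,0,0],0],[[0,0,0.5],[0,0,0],0],[[0,0,0],[0,0,0],0]]'
python3 -m pendant '[[[0,0,0.5],[0,0,0],0],[[0,0,0.5],[0,0,0],0],[[0,0,0],[0,0,0],0]]'
```

```text
t: 10.52
tool_pos: [0.5531, -0.2345, 0.0026]
tool_rot: [-2.072, -2.361, 0.0]
contact_force: [0.0, -0.5, -1.7]
opening: 0.0629
grip_force: 56.5
t: 10.77
tool_pos: [0.5531, -0.2345, 0.0016]
tool_rot: [-2.072, -2.361, 0.0]
contact_force: [0.6, -1.1, -1.6]
opening: 0.063
grip_force: 56.5
```

```bash
python3 -m pendant '[[[0,0,0.5],[0,0,0],0],[[0,0,0.5],[0,0,0],0],[[0,0,0],[0,0,0],0]]'
python3 -m pendant '[[[0,0,0.5],[0,0,0],0],[[0,0,0.5],[0,0,0],0],[[0,0,0],[0,0,0],0]]'
```

```text
t: 11.02
tool_pos: [0.5531, -0.2345, 0.0006]
tool_rot: [-2.072, -2.361, 0.0]
contact_force: [-0.1, -0.4, -1.5]
opening: 0.063
grip_force: 56.5
t: 11.27
tool_pos: [0.5531, -0.2345, -0.0004]
tool_rot: [-2.072, -2.361, 0.0]
contact_force: [0.9, 0.2, -1.6]
opening: 0.0631
grip_force: 56.5
```

```bash
python3 -m pendant '[[[0,0,0.5],[0,0,0],0],[[0,0,0.5],[0,0,0],0],[[0,0,0],[0,0,0],0]]'
python3 -m pendant '[[[0,0,0.5],[0,0,0],0],[[0,0,0.5],[0,0,0],0],[[0,0,0],[0,0,0],0]]'
python3 - <<'E'
from h import *
for n in['scene','side','wrist']: cv2.imwrite(f'pics/{n}4.png',optics.get_image(n)[:,:,::-1])
t=[crop(cv2.imread('pics/scene4.png'),280,200,100,75,400,300),crop(cv2.imread('pics/side4.png'),220,110,100,75,400,300),crop(cv2.imread('pics/wrist4.png'),128,0,256,192,400,300),crop(cv2.imread('pics/wrist4.png'),128,192,256,192,400,300)]
cv2.imwrite('pics/mos4.png',np.vstack([np.hstack(t[:2]),np.hstack(t[2:])]))
E
```

```text
t: 11.52
tool_pos: [0.5532, -0.2346, -0.0004]
tool_rot: [-2.072, -2.361, 0.001]
contact_force: [-3.5, 2.7, 5.5]
opening: 0.0628
grip_force: 57.2
t: 11.77
tool_pos: [0.5532, -0.2345, -0.0005]
tool_rot: [-2.071, -2.361, 0.001]
contact_force: [-7.2, 3.2, 11.7]
opening: 0.0627
grip_force: 57.9
```

View pics/mos4.png

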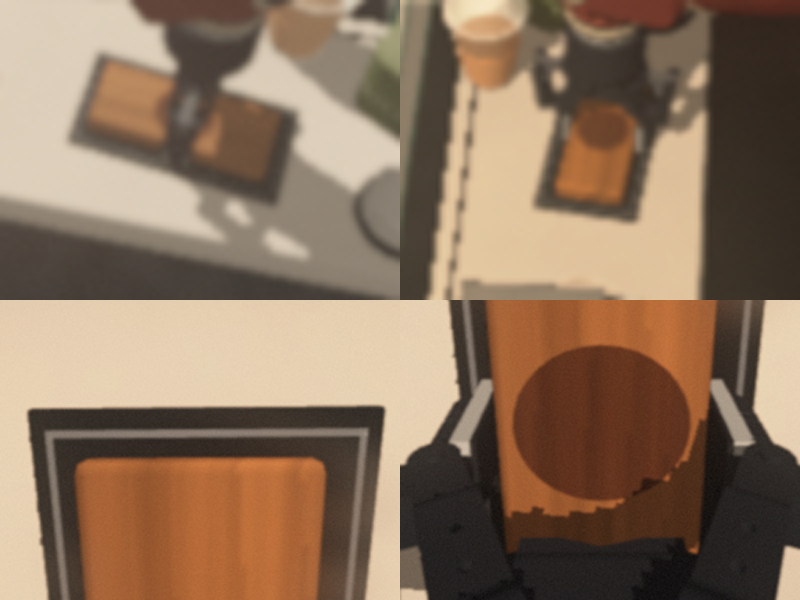

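Board is seated centrally inside the mat's line, with about 12 N of contact. I'll release and rise.

```bash
python3 -m pendant '[[[0,0,0],[0,0,0],0.8],[[0,0,0],[0,0,0],1],[[0,0,0],[0,0,0],1],[[0,0,0],[0,0,0],1],[[0,0,0],[0,0,0],1],[[0,0,0],[0,0,0],1]]'
python3 -m pendant '[[[0,0,-5],[0,0,0],1],[[0,0,-15],[0,0,0],1],[[0,0,-30],[0,0,0],1],[[0,0,-35],[0,0,0],1],[[0,0,-35],[0,0,0],1],[[0,0,-35],[0,0,0],1],[[0,0,-35],[0,0,0],1],[[0,0,-35],[0,0,0],1],[[0,0,-35],[0,0,0],1],[[0,0,-25],[0,0,0],1],[[0,0,0],[0,0,0],1],[[0,0,0],[0,0,0],1]]'
python3 - <<'E'
from h import *
np.set_printoptions(precision=4,suppress=True)
for n in['scene','side','wrist']: cv2.imwrite(f'pics/{n}5.png',optics.get_image(n)[:,:,::-1])
C=cur();print(C)
# inlay/board by colour in the wrist picture
im=cv2.imread('pics/wrist5.png');m=optics.camera_model('wrist')
hsv=cv2.cvtColor(im,cv2.COLOR_BGR2HSV);k=cv2.inRange(hsv,(5,110,50),(20,255,255))
n,l,st,c=cv2.connectedComponentsWithStats(k);i=1+st[1:,4].argmax();print(st[i],c[i])
r=cv2.minAreaRect(np.argwhere(l==i)[:,::-1].astype(np.float32));B=cv2.boxPoints(r)
P=np.array([plane(m,*p,.024) for p in B]);print(P,P.mean(0))
v=im.copy();cv2.drawContours(v,[B.astype(int)],-1,(0,255,0),1)
cv2.imwrite('pics/w5.png',v)
E
```

```text
t: 12.42
tool_pos: [0.5531, -0.2345, -0.0025]
tool_rot: [-2.072, -2.361, 0.0]
contact_force: [0.5, -0.1, 0.5]
opening: 0.0856
grip_force: 0.0
t: 13.42
tool_pos: [0.554, -0.235, 0.2857]
tool_rot: [2.069, 2.357, 0.001]
contact_force: [1.1, -0.7, -0.3]
opening: 0.0851
grip_force: 0.0
[[-0.1298  0.9915 -0.0031  0.5524]
 [ 0.9915  0.1298  0.0015 -0.2341]
 [ 0.0019 -0.0029 -1.      0.2806]
 [ 0.      0.      0.      1.    ]]
[ 232   99   52  111 5344] [257.637  152.6055]
[[ 0.51   -0.1602  0.024 ]
 [ 0.5747 -0.1518  0.024 ]
 [ 0.5982 -0.3002  0.024 ]
 [ 0.5257 -0.3098  0.024 ]] [ 0.5522 -0.2305  0.024 ]
```

View pics/w5.png

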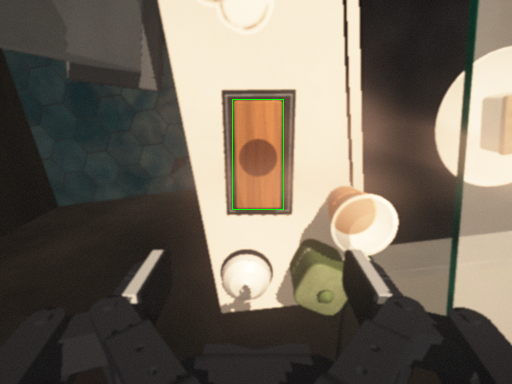

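The board lies flat and square inside the mat's border, with the inlay at (258,157). I'll move on to hover over the cup.

```bash
python3 -m pendant '[[[20,-0.6,0],[0,0,0],1],[[40,-1.2,0],[0,0,0],1],[[41,-1.2,0],[0,0,0],1],[[41,-1.3,0],[0,0,0],1],[[41,-1.3,0],[0,0,0],1],[[41,-1.3,0],[0,0,0],1],[[41,-1.3,0],[0,0,0],1],[[41,-1.3,0],[0,0,0],1],[[41,-1.3,0],[0,0,0],1],[[41,-1.3,0],[0,0,0],1],[[41,-1.3,0],[0,0,0],1],[[39,-1.2,0],[0,0,0],1]]'
python3 -m pendant '[[[0,0,30],[0,0,0],1],[[0,0,30],[0,0,0],1],[[0,0,20],[0,0,0],1],[[0,0,0],[0,0,0],1],[[0,0,0],[0,0,0],1],[[0,0,0],[0,0,0],1]]'
python3 - <<'E'
from h import *
im=optics.get_image('wrist')[:,:,::-1];C=cur();cv2.imwrite('pics/w6.png',im);cv2.imwrite('pics/w6b.png',cv2.resize(im,(800,600),interpolation=cv2.INTER_CUBIC));print(C)
E
```

```text
t: 14.57
tool_pos: [0.4763, 0.2295, 0.2804]
tool_rot: [-2.071, -2.36, 0.005]
contact_force: [0.4, 0.7, 0.3]
opening: 0.0854
grip_force: 0.0
t: 15.07
tool_pos: [0.4782, 0.2275, 0.2032]
tool_rot: [2.072, 2.361, -0.0]
contact_force: [-0.1, -0.1, 1.7]
opening: 0.0852
grip_force: 0.0
[[-1.29390840e-01  9.91591597e-01  2.02887927e-03  4.78815420e-01]
 [ 9.91593654e-01  1.29390171e-01  4.58087344e-04  2.27669503e-01]
 [ 1.91718526e-04  2.07109611e-03 -9.99997837e-01  2.04218944e-01]
 [ 0.00000000e+00  0.00000000e+00  0.00000000e+00  1.00000000e+00]]
```

View pics/w6b.png

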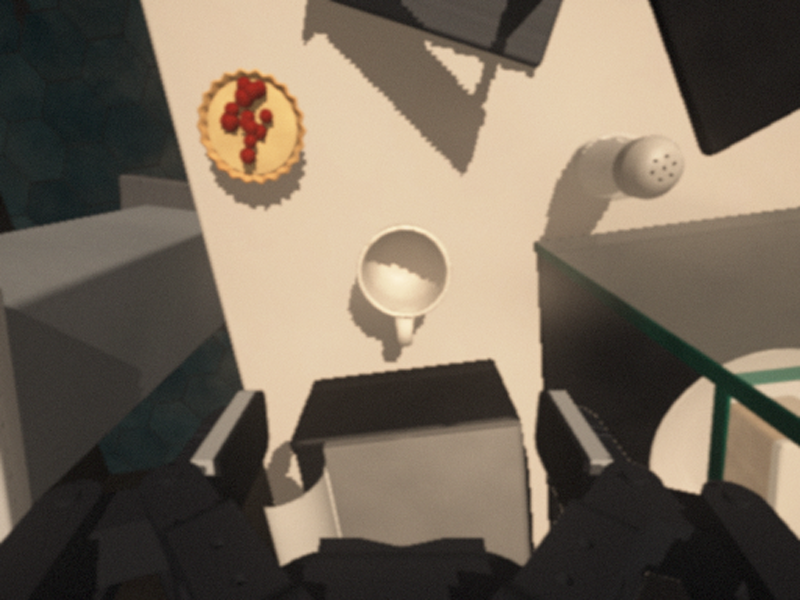

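The rim is centred at (404,270) and the handle tip is at (404,345), in line with the tool's x axis, so no turn is needed.

Run:
```python
from h import *
np.set_printoptions(precision=4,suppress=True)
C=cur();m=optics.camera_model('wrist');g=lambda x,y:(x*.64-.18,y*.64-.18)
c=plane(m,*g(404,270),.052);h=plane(m,*g(404.5,345),.03)
e=[plane(m,*g(*p),.052) for p in[(358,270),(450,270),(404,224),(404,317)]]
print('rim',c,'dia',np.linalg.norm(e[0]-e[1]),np.linalg.norm(e[2]-e[3]),'handle',h,'dist',np.linalg.norm((h-c)[:2]))
print('handle angle',np.degrees(np.arctan2(*(h-c)[[1,0]])),'tool -x angle',np.degrees(np.arctan2(-C[1,0],-C[0,0])))
f=lambda t:(np.linalg.inv(C)@np.r_[t,1])[:3]*1e3
print('to grasp',f([c[0],c[1],.018]))
```

```text
rim [0.4797 0.2349 0.052 ] dia 0.05999673506683879 0.06237437166938925 handle [0.4884 0.1733 0.03  ] dist 0.06226849899233894
handle angle -81.97872548295035 tool -x angle -82.5656071722383
to grasp [  7.0591   1.4633 186.2237]
```

```bash
python3 -m pendant '[[[6.5,1.5,14],[0,0,0],1],[[0,0,20],[0,0,0],1],[[0,0,20],[0,0,0],1],[[0,0,20],[0,0,0],1],[[0,0,20],[0,0,0],1],[[0,0,20],[0,0,0],1],[[0,0,20],[0,0,0],1],[[0,0,18],[0,0,0],1],[[0,0,15],[0,0,0],1],[[0,0,12],[0,0,0],1],[[0,0,7],[0,0,0],1],[[0,0,0],[0,0,0],1]]' 35
python3 -m pendant '[[[0,0,0],[0,0,0],0.75],[[0,0,0],[0,0,0],0.7],[[0,0,0],[0,0,0],0],[[0,0,0],[0,0,0],0],[[0,0,0],[0,0,0],0],[[0,0,0],[0,0,0],0],[[0,0,0],[0,0,0],0],[[0,0,0],[0,0,0],0]]' 35
python3 -m pendant '[[[0,0,-3],[0,0,0],0],[[0,0,-7],[0,0,0],0],[[0,0,-10],[0,0,0],0],[[0,0,-10],[0,0,0],0],[[0,0,0],[0,0,0],0],[[0,0,0],[0,0,0],0]]'
python3 - <<'E'
from h import *
print(cur())
im=optics.get_image('wrist')[:,:,::-1];cv2.imwrite('pics/w7.png',im)
cv2.imwrite('pics/side7.png',optics.get_image('side')[:,:,::-1])
v=np.hstack([im,crop(cv2.imread('pics/side7.png'),205,210,72,96,288,384)]);cv2.imwrite('pics/w7b.png',v)
E
```

```text
t: 16.12
tool_pos: [0.4784, 0.234, 0.016]
tool_rot: [-2.072, -2.36, 0.002]
contact_force: [0.8, -0.8, -0.5]
opening: 0.0854
grip_force: 0.0
t: 16.78
tool_pos: [0.4799, 0.2347, 0.0184]
tool_rot: [2.071, 2.36, 0.004]
contact_force: [-1.0, -1.0, 6.2]
opening: 0.0584
grip_force: 37.5
t: 17.28
tool_pos: [0.4795, 0.2345, 0.048]
tool_rot: [2.071, 2.36, 0.003]
contact_force: [0.8, 0.7, -1.4]
opening: 0.0585
grip_force: 37.8
[[-1.29780858e-01  9.91539994e-01  2.31738325e-03  4.79454331e-01]
 [ 9.91542649e-01  1.29779737e-01  6.28421801e-04  2.34532893e-01]
 [ 3.22355961e-04  2.37934145e-03 -9.99997117e-01  4.80154760e-02]
 [ 0.00000000e+00  0.00000000e+00  0.00000000e+00  1.00000000e+00]]
```

View pics/w7b.png

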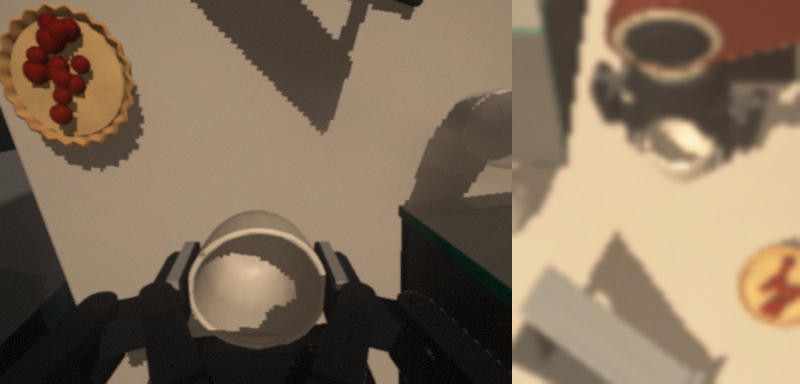

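The cup is held upright, its rim spanning x=190–326 with its near edge at (257,232). Now I'll compute the offset from the tool and the inlay's position.

Run:
```python
from h import *
np.set_printoptions(precision=4,suppress=True)
C=cur();m=dict(optics.camera_model('wrist'));K=np.linalg.inv(C)@m['cam_to_world'];m['cam_to_world']=K
print('near rim pt in tool',plane(m,257,231,-.0336),'sides',plane(m,190,286,-.0336),plane(m,326,286,-.0336))
C5=T([.5524,-.2341,.2806],C[:3,:3]);C5[:3,:3]=[[-.1298,.9915,-.0031],[.9915,.1298,.0015],[.0019,-.0029,-1]]
m['cam_to_world']=C5@K
im=cv2.imread('pics/w5.png');hsv=cv2.cvtColor(im[:,:],cv2.COLOR_BGR2HSV)
k=cv2.inRange(cv2.GaussianBlur(im,(5,5),0)[:,:,2],0,130);k[:130]=0;k[185:]=0;k[:,:237]=0;k[:,280:]=0
n,l,st,c=cv2.connectedComponentsWithStats(k);i=1+st[1:,4].argmax();print(st[i],c[i],plane(m,*c[i],.024))
mt=np.array([plane(m,*p,.004) for p in[(222.5,90.5),(295.5,90.5),(292,215),(227,215)]]);print(mt,mt.mean(0))
b=np.array([plane(m,*p,.024) for p in[(233,98.5),(283.5,98.5),(283,210),(233.5,210)]]);print(b,b.mean(0))
```

```text
near rim pt in tool [ 0.0285 -0.0001 -0.0336] sides [ 0.0027 -0.0288 -0.0336] [ 0.0027  0.0294 -0.0336]
[246 146   2   4   6] [246.5 147.5] [ 0.5358 -0.2195  0.024 ]
[[ 0.4947 -0.1514  0.004 ]
 [ 0.5912 -0.1388  0.004 ]
 [ 0.6161 -0.3153  0.004 ]
 [ 0.5183 -0.3282  0.004 ]] [ 0.5551 -0.2335  0.004 ]
[[ 0.5112 -0.1595  0.024 ]
 [ 0.5753 -0.1512  0.024 ]
 [ 0.5985 -0.3018  0.024 ]
 [ 0.528  -0.3111  0.024 ]] [ 0.5532 -0.2309  0.024 ]
```

```bash
python3 -m pendant '[[[0,0,-15],[0,0,0],0],[[0,0,-25],[0,0,0],0],[[0,0,-25],[0,0,0],0],[[0,0,-25],[0,0,0],0],[[0,0,-25],[0,0,0],0],[[0,0,-25],[0,0,0],0],[[0,0,-25],[0,0,0],0],[[0,0,-25],[0,0,0],0],[[0,0,-15],[0,0,0],0],[[0,0,-10],[0,0,0],0],[[0,0,0],[0,0,0],0],[[0,0,0],[0,0,0],0]]'
python3 -m pendant '[[[-10,0,0],[0,0,0],0],[[-20,0.5,0],[0,0,0],0],[[-25,1,0],[0,0,0],0],[[-25,1,0],[0,0,0],0],[[-25,1,0],[0,0,0],0],[[-25,1,0],[0,0,0],0],[[-25,1,0],[0,0,0],0],[[-25,1,0],[0,0,0],0],[[-25,1,0],[0,0,0],0],[[-25,1,0],[0,0,0],0],[[-25,1,0],[0,0,0],0],[[-25,1,0],[0,0,0],0]]'
python3 -m pendant '[[[-25,1,0],[0,0,0],0],[[-25,1,0],[0,0,0],0],[[-25,1,0],[0,0,0],0],[[-25,0,0],[0,0,0],0],[[-25,0,0],[0,0,0],0],[[-25,0,0],[0,0,0],0],[[-20,0,0],[0,0,0],0],[[-15,0,0],[0,0,0],0],[[-6,0,0],[0,0,0],0],[[0,0,0],[0,0,0],0],[[0,0,0],[0,0,0],0]]'
python3 - <<'E'
from h import *
np.set_printoptions(precision=4,suppress=True)
C=cur();m=dict(optics.camera_model('wrist'));K=np.linalg.inv(C)@m['cam_to_world']
C5=T([.5524,-.2341,.2806],np.array([[-.1298,.9915,-.0031],[.9915,.1298,.0015],[.0019,-.0029,-1]]))
m['cam_to_world']=C5@K;b=plane(m,258,157.5,.024);print('inlay',b)
f=lambda t:(np.linalg.inv(C)@np.r_[t,1])[:3]*1e3
print(C,f([.553,-.231,.0424]))
E
```

```text
t: 18.38
tool_pos: [0.4784, 0.2342, 0.2609]
tool_rot: [-2.072, -2.361, 0.001]
contact_force: [-0.2, -0.6, -2.0]
opening: 0.0588
grip_force: 38.1
t: 19.38
tool_pos: [0.5243, -0.0437, 0.2594]
tool_rot: [-2.071, -2.359, 0.003]
contact_force: [-0.2, 0.5, -0.6]
opening: 0.0585
grip_force: 38.1
t: 20.3
tool_pos: [0.5528, -0.2305, 0.261]
tool_rot: [-2.071, -2.36, 0.0]
contact_force: [-0.4, 0.0, -0.6]
opening: 0.0585
grip_force: 38.1
inlay [ 0.5529 -0.2309  0.024 ]
[[-0.1297  0.9915 -0.0013  0.5528]
 [ 0.9915  0.1297  0.001  -0.2305]
 [ 0.0012 -0.0012 -1.      0.261 ]
 [ 0.      0.      0.      1.    ]] [ -0.7636   0.4254 218.5869]
```

Lower 208 mm to about 10 mm above the board, then go in small steps.

```bash
python3 -m pendant '[[[-0.5,0,15],[0,0,0],0],[[0,0,25],[0,0,0],0],[[0,0,25],[0,0,0],0],[[0,0,25],[0,0,0],0],[[0,0,25],[0,0,0],0],[[0,0,25],[0,0,0],0],[[0,0,22],[0,0,0],0],[[0,0,18],[0,0,0],0],[[0,0,14],[0,0,0],0],[[0,0,9],[0,0,0],0],[[0,0,4],[0,0,0],0],[[0,0,0],[0,0,0],0]]'
python3 -m pendant '[[[0,0,2],[0,0,0],0],[[0,0,2],[0,0,0],0],[[0,0,2],[0,0,0],0],[[0,0,0],[0,0,0],0],[[0,0,0],[0,0,0],0]]'
python3 -m pendant '[[[0,0,1],[0,0,0],0],[[0,0,1],[0,0,0],0],[[0,0,0],[0,0,0],0]]'
python3 -m pendant '[[[0,0,0.5],[0,0,0],0],[[0,0,0.5],[0,0,0],0],[[0,0,0],[0,0,0],0]]'
```

```text
t: 21.3
tool_pos: [0.5528, -0.2309, 0.0539]
tool_rot: [-2.071, -2.361, 0.001]
contact_force: [-0.2, -0.0, -0.1]
opening: 0.0585
grip_force: 38.1
t: 21.72
tool_pos: [0.5533, -0.2317, 0.0491]
tool_rot: [2.072, 2.361, -0.0]
contact_force: [0.2, 0.0, -1.1]
opening: 0.0589
grip_force: 38.1
t: 21.97
tool_pos: [0.553, -0.2315, 0.0466]
tool_rot: [-2.072, -2.361, 0.0]
contact_force: [-0.4, 0.4, -0.6]
opening: 0.0585
grip_force: 38.1
t: 22.22
tool_pos: [0.5531, -0.2315, 0.0456]
tool_rot: [-2.072, -2.361, 0.0]
contact_force: [-0.2, -0.5, -1.2]
opening: 0.0586
grip_force: 38.1
```

```bash
python3 -m pendant '[[[0,0,1],[0,0,0],0],[[0,0,1],[0,0,0],0],[[0,0,0],[0,0,0],0]]'
python3 -m pendant '[[[0,0,0.5],[0,0,0],0],[[0,0,0.5],[0,0,0],0],[[0,0,0],[0,0,0],0]]'
python3 -m pendant '[[[0,0,0.5],[0,0,0],0],[[0,0,0.5],[0,0,0],0],[[0,0,0],[0,0,0],0]]'
```

```text
t: 22.47
tool_pos: [0.553, -0.2314, 0.0435]
tool_rot: [-2.072, -2.361, 0.0]
contact_force: [0.1, 0.1, -1.3]
opening: 0.0589
grip_force: 38.1
t: 22.72
tool_pos: [0.5532, -0.2315, 0.0427]
tool_rot: [2.072, 2.361, -0.0]
contact_force: [1.0, -0.1, -1.2]
opening: 0.0588
grip_force: 38.1
t: 22.97
tool_pos: [0.5533, -0.2318, 0.0426]
tool_rot: [2.072, 2.361, -0.001]
contact_force: [-3.1, -0.5, 4.2]
opening: 0.0586
grip_force: 38.3
```

Contact came at the predicted height. I'll release and rise.

```bash
python3 -m pendant '[[[0,0,0],[0,0,0],0.75],[[0,0,0],[0,0,0],0.85],[[0,0,0],[0,0,0],1],[[0,0,0],[0,0,0],1],[[0,0,0],[0,0,0],1],[[0,0,0],[0,0,0],1]]'
python3 -m pendant '[[[0,0,-5],[0,0,0],1],[[0,0,-15],[0,0,0],1],[[0,0,-25],[0,0,0],1],[[0,0,-30],[0,0,0],1],[[0,0,-30],[0,0,0],1],[[0,0,-30],[0,0,0],1],[[0,0,-30],[0,0,0],1],[[0,0,-30],[0,0,0],1],[[0,0,-25],[0,0,0],1],[[0,0,-10],[0,0,0],1],[[0,0,0],[0,0,0],1],[[0,0,0],[0,0,0],1]]'
python3 - <<'E'
from h import *
for n in['scene','side','wrist']: cv2.imwrite(f'pics/{n}8.png',optics.get_image(n)[:,:,::-1])
t=[crop(cv2.imread('pics/wrist8.png'),128,40,256,192,533,400),np.vstack([crop(cv2.imread('pics/scene8.png'),290,200,80,60,267,200),crop(cv2.imread('pics/side8.png'),230,120,80,60,267,200)])]
cv2.imwrite('pics/mos8.png',np.hstack(t))
E
```

```text
t: 23.47
tool_pos: [0.5531, -0.2315, 0.0416]
tool_rot: [-2.072, -2.361, 0.0]
contact_force: [0.0, -0.1, 0.1]
opening: 0.0857
grip_force: 0.0
t: 24.47
tool_pos: [0.5531, -0.2314, 0.2713]
tool_rot: [-2.072, -2.361, 0.0]
contact_force: [-0.3, 0.1, -1.1]
opening: 0.0853
grip_force: 0.0
```

View pics/mos8.png

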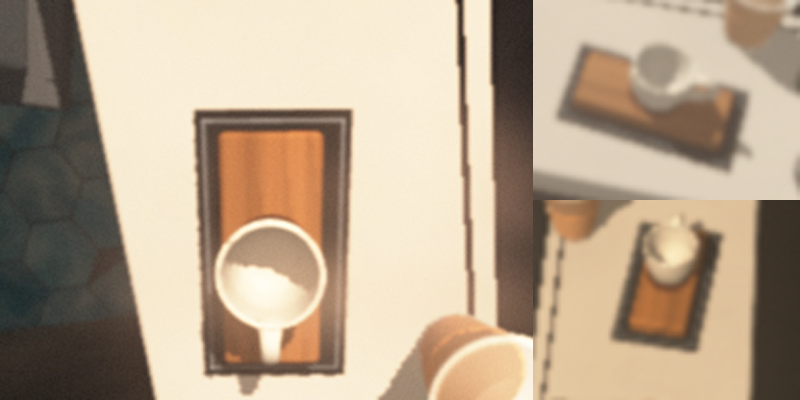

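The cup stands upright on the board with its rim at tile (271,273) and the handle straight along the board. I'll check the numbers before handing in.

Run:
```python
from h import *
m=optics.camera_model('wrist');s=256/533.;g=lambda x,y:(128+x*s,40+y*s)
r=plane(m,*g(271,273.5),.076);b=np.mean([plane(m,*g(*p),.024) for p in[(218,129.5),(324,129.5),(322,364),(220,364)]],0)
M=np.mean([plane(m,*g(*p),.004) for p in[(195,111),(352,111),(344,374),(205,374)]],0)
h=plane(m,*g(271,362),.054)
print(r,b,M,'cup-board',np.linalg.norm((r-b)[:2]),'board-mat',np.linalg.norm((b-M)[:2]),np.degrees(np.arctan2(*(h-r)[[1,0]])))
```

```text
[ 0.55310403 -0.23165057  0.076     ] [ 0.55308452 -0.23106926  0.024     ] [ 0.55542168 -0.23317996  0.004     ] cup-board 0.0005816333288054407 board-mat 0.0031491780015489496 -82.44078422675112
```

```bash
python3 -c "
from station import ctrl;print(ctrl.finish_job())"
```

```text
the job is handed in; nothing more can be done
None
```

The board lies flat along the mat, about 3 mm off its centre, and the cup stands upright on the inlay, under 1 mm off the board's centre with its handle along the board; I handed the job in at about 25 s and don't have the verdict.

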